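Set the ratchet bar clamp for a wooden block

ROBOT

A 7-joint arm with a two-finger parallel gripper is mounted at the origin on a cart in front of the work surface, level with it; the furniture and walls round the work are solid. World frame = base frame: x ahead of the robot, y to its left, z up, the work surface at z = 0. Lengths are in mm, angles in rad, forces in N, time in s.
With the tool pointing down it reaches from about 400 to 875 mm from the base axis. Payload 19.3 kg.
Tool frame: the origin (TCP) lies at the very end of the fingers, on their centre line; the grasp point (between the pads) lies 19 mm behind it (grip_point_offset is the z of the grasp point in the tool frame, in mm); z points along the fingers, y is the line along which they close (so a half turn about z gives the same grasp; the last joint's range is limited). The gripper opens to 85 mm and grips with 20 to 120 N. Pads are 22 mm wide; open, the fingers measure 114 mm over their backs; the gripper's body (76 mm by 85 mm) begins 54 mm behind the grasp point. The pads swing forward as they close: fully open they stand 13 mm farther back than shut.
Start: joints at [-1.263, 0.521, -0.036, 1.599, 0.021, 1.021, -0.113], TCP at [230.565, 580.908, 231.291] pointing down, gripper open.
Joint ranges: [-2.91, 2.91], [-0.3, 2.13], [-1.5, 1.42], [0.17, 2.43], [-1.26, 4.41], [0.16, 1.93], [-2.52, 2.52]. Speed limits (rad/s): [1.89, 1.89, 2.39, 2.39, 3.01, 3.01, 3.01].

INTERFACE

Orientations are given as a 3x3 rotation matrix whose columns are the frame's x, y, z axes.
In Python, from workcell import movep, movel, goto_joints, open_gripper, clamp, wait, inverse_kinematics, read_state, camera, PlanningError, finish_job, grip_point_offset gives the robot as it stands. Calls block until the motion is done:
- movep(position, orientation): joint-space move of the TCP to a pose.
- movel(position, frame=None, max_speed=150, guard=None): straight line of the TCP; frame=None keeps the orientation; max_speed is the mean speed in mm/s. With guard (N) it stops when the force on the tool has changed by that much, and returns True; else False.
- goto_joints(angles): joint-space move.
- open_gripper() and clamp(): open the fingers fully, or close them until they stop; the grip force is fixed at half the most.
- wait(seconds).
- inverse_kinematics(position, orientation): joint angles nearest the present ones, or None.
- read_state(): the state.
- camera(name): name is "scene" or "top" or "wrist"; returns a dict with "image" (384x512x3 uint8, blue, green, red), "range_z" (384x512 float32, mm along the optical axis (not along the pixel's ray), 0 where there is no reading), "fx", "fy", "cx", "cy" (pixels), "cam_to_world" (4x4, takes a point from camera to world coordinates). Camera axes: x right, y up, looking along -z (the intrinsics and any distortion apply to the point x, -y, -z); pixel columns grow to the right and rows downward; lengths in mm; the calibration is good to about 2 mm. A picture is of the moment at which its call begins.
A pose or a line that the arm cannot do raises PlanningError and nothing moves.
- finish_job(): hands the job in; it is judged then, once.
The state is a dict: "time": time; "qpos": joint angles; "qvel": joint speeds; "joint_efforts": joint torques, N m; "eef_pos": TCP position; "tool_rot": TCP orientation; "ft_force": force on the tool from outside, world axes, zero at the start; "torque": the same for the moment, N m; "finger_gap": finger opening in mm; "gripper_force": force on a finger pad.
Only numpy, scipy, OpenCV 4.12 (cv2) and the standard library are available. Lean on these libraries where they do the work, as an engineer would, in place of code of your own. Each camera call takes 0.05 s, during which the arm holds its last target. There are 200 camera calls.

TASK

Clamp the wooden block in the ratchet bar clamp on the plywood board: press down the thumb lever of the sliding jaw and, keeping it down, push that jaw back along its toothed bar as far as the end block. Then push the block, flat on the board, in between the two jaws until its far side meets the bar, and push the sliding jaw up again until the block sits square and snug between both rubber pads. Work with the fingertips by pressing and pushing only: nothing is to be lifted, and the tools and parts lying about stay where they are.

Things in the scene. Friction and masses are not known exactly. Their poses are not given: they have to be found in the camera images.
- clamp_board: Plywood board with the bar clamp, fixed on the table. Origin on the table under the board; x points to the bar, away from the aisle; y along the bar towards the fixed jaw; z up. Board: x -120 to 125, y -128 to 134 mm, top at z 12 mm. End block of the bar: y -110 to -92 mm, up to z 54 mm. A red toolbox 215 mm high stands left behind the board, a drawer unit 190 mm high right behind it.
- bar_front (a point): Point on the front face of the toothed steel bar, at x = 80, y = 0, z = 31 mm of clamp_board, with its axes. The bar runs along y, is 20 mm wide (x 80 to 100 mm), z 22 to 40 mm, with saw teeth 6 mm apart and 4 mm high on its top.
- fixed_pad (a point): Middle of the rubber pad of the fixed jaw (x = 54, y = 90, z = 31 mm of clamp_board, with its axes). The pad faces -y and is 48 mm long (x) and 34 mm high. The fixed jaw's arm reaches forward to x = 27 mm, up to z 50 mm; its head over the bar is y 94 to 122 mm, up to z 70 mm.
- jaw (a joint): Sliding jaw on the bar (m): pads are 0.050 + value apart. Grows towards the end block (-y of clamp_board), where it reads 0.088; on the 90 mm block it reads 0.040. Starts at 0.004 to 0.030. Friction about 2 N; stays where it is left. Can be closed at any time, clicking over the teeth with up to about 8 N; the pawl blocks it from opening unless the thumb lever is held down.
- lever (a joint): Thumb lever of the sliding jaw (rad): 0 to 0.17 up, its pawl resting on the teeth; 0.28 fully down; pawl clear of the teeth above about 0.2. Sprung: rises when let go. Pressed at thumb_plate it starts down at about 2 N and is fully down at 4.5 to 7 N, 4 to 7 mm lower. As the jaw is closed it rocks by itself over the teeth.
- thumb_plate (a point): Point on top of the thumb plate, a steel plate that sticks out of the sliding jaw's head, over the bar, towards the fixed jaw; moves with the lever, and has clamp_board's axes when up. Plate 26 mm wide (x); the point is 20 mm from the head's wall (jaw_wall), 21 mm from the free end, 62 to 66 mm above the table when up, 58 mm when down.
- jaw_wall (a point): Middle of the head's wall above the thumb plate; it faces the fixed jaw (+y of clamp_board), is 35 mm wide, z 65 to 81 mm. A fingertip holding the plate down can push the jaw back against it. The sliding jaw's rubber pad faces +y, 4 mm beyond this wall, in front of the bar (x 30 to 78 mm of clamp_board); its arm is 50 mm high.
- jaw_back (a point): Point on the head's rear wall, over the bar, 60 mm above the table; the wall faces the end block (-y of clamp_board), is 35 mm wide and reaches z 81 mm. Push here towards +y to close the jaw. With the jaw fully back the end block stands 6 mm behind this wall but only 54 mm high: a fingertip fits above it.
- block: Loose dark brown wooden block, 70 x 90 x 36 mm (x, y, z), pale marking lines on top, 0.15 to 0.31 kg. Origin: centre of its underside. Starts on the board in front of the jaws, its 90 mm side along the bar (within 0.2 rad), middle at x -54 to -34, y 8 to 34 mm of clamp_board. Clamped, its middle is at x = 45, y = 45 mm of clamp_board.
- pen: Black marker pen, 16 x 133 x 14 mm, lying on the board along its -y edge; stays there. Origin: centre of the underside.
- bolt: Steel hex bolt, 28 x 25 x 72 mm, standing on its head on the board near its +y edge; stays there. Origin: centre of the underside.
- pliers: Red pliers, 66 x 191 x 16 mm, on the table to the left of the board; stay there.
- green_driver: Green screwdriver, 28 x 183 x 23 mm, on the table in front of the board; stays there.
- nut: Rusty hex nut, 35 x 30 x 16 mm, on the table to the left of the board; stays there.
Things that resemble listed ones, but are neither listed nor needed, are in the scene too. What is shaped like the block but turquoise is not meant.

How it is judged (in metres and radians):
On the way, in this order (a step that is already met when the one before it is completed fails the run):
1. the thumb lever is pressed down (value of joint lever above 0.2 rad), for 0.1 s.
2. the sliding jaw is pushed back to the end block (within 6 mm) (value of joint jaw above 0.082 m), for 0.1 s.
3. the block lies between the jaws with its far side at the bar (within 6 mm) (x of block in the frame of clamp_board between 0.039 and 0.05 m and y of block in the frame of clamp_board between -0.02 and 0.05 m), for 0.1 s.
At the end, for the whole second after the job is handed in: The block lies flat on the board at the bar (far side within 6 mm of it), square to it within 0.06 rad, against the fixed pad (within 4 mm), with the sliding jaw closed on it (no more than 4 mm of play in all); everything at rest (x of block in the frame of clamp_board between 0.039 and 0.05 m and y of block in the frame of clamp_board between 0.041 and 0.048 m and angle between the y axis of block and the y axis of clamp_board, either way round below 0.06 rad and angle between block's own z axis and vertical below 0.04 rad and z of block in the frame of clamp_board below 0.0145 m and value of joint jaw between 0.036 and 0.044 m and linear speed of block below 0.02 m/s and velocity of joint jaw below 0.01 m/s); the robot touches nothing.
It fails at once if the block is lifted (more than 8 mm) or tipped (z of block in the frame of clamp_board above 0.02 m or angle between block's own z axis and vertical above 0.25 rad).
It fails at once if one of the things lying about is moved by more than 30 mm (distance of any of pen, bolt, pliers, green_driver, nut from where it was at the start of the episode above 0.03 m).
It also fails if it takes over 67 s, if anything falls off the work surface, if the arm or the gripper's body presses on something with over 40 N, if the wrist force passes 120 N, or if a joint passes its speed limit or range.

## Working session

There is one attempt and no reset: what is moved stays moved. The work goes in short steps, each a Python script; the robot and the scene stay as the last script left them, time stands still between calls to the robot, and variables do not carry over. Pictures are saved under pics/ and viewed, at most 10 in all, crops included, and the job is handed in when it is done.

```bash
mkdir -p pics; cat > h.py <<'E'
import numpy as np, cv2
from workcell import *
def pts(c):
    z=c["range_z"].astype(float); v,u=np.mgrid[0:z.shape[0],0:z.shape[1]]
    P=np.stack([(u-c["cx"])/c["fx"]*z,-(v-c["cy"])/c["fy"]*z,-z,np.ones_like(z)],-1)
    W=(P@np.array(c["cam_to_world"]).T)[...,:3]; W[z<=0]=np.nan
    return W
E
python3 - <<'E'
from h import *
s=read_state(); print(s["time"],s["eef_pos"],grip_point_offset)
for n in("scene","top"):
    c=camera(n); np.savez(f"pics/{n}0.npz",im=c["image"],W=pts(c)); print({k:v for k,v in c.items() if k not in("image","range_z")})
    cv2.imwrite(f"pics/{n}0.png",cv2.resize(c["image"],(768,576),interpolation=cv2.INTER_CUBIC))
E
```

```text
0.0 [230.43703426 580.62189802 230.74073783] -18.700000000000003
{'fx': 409.6908713137055, 'fy': 409.6908713137055, 'cx': 254.07510847036912, 'cy': 190.48697489370053, 'cam_to_world': array([[ 7.95977351e-01,  4.03911496e-01, -4.50860909e-01,
         3.05142302e+01],
       [-6.05313140e-01,  5.36044755e-01, -5.88431833e-01,
        -8.80034363e+02],
       [ 4.00724340e-03,  7.41290445e-01,  6.71172421e-01,
         7.65734798e+02],
       [ 0.00000000e+00,  0.00000000e+00,  0.00000000e+00,
         1.00000000e+00]])}
{'fx': 393.488756890831, 'fy': 393.488756890831, 'cx': 258.46237598120376, 'cy': 186.44575084343816, 'cam_to_world': array([[-9.56530580e-03,  9.86952144e-01, -1.60729495e-01,
         3.22861424e+02],
       [-9.99951613e-01, -9.07169749e-03,  3.80460146e-03,
        -2.41313031e+02],
       [ 2.29687021e-03,  1.60758110e-01,  9.86991162e-01,
         1.00060728e+03],
       [ 0.00000000e+00,  0.00000000e+00,  0.00000000e+00,
         1.00000000e+00]])}
```

View pics/top0.png

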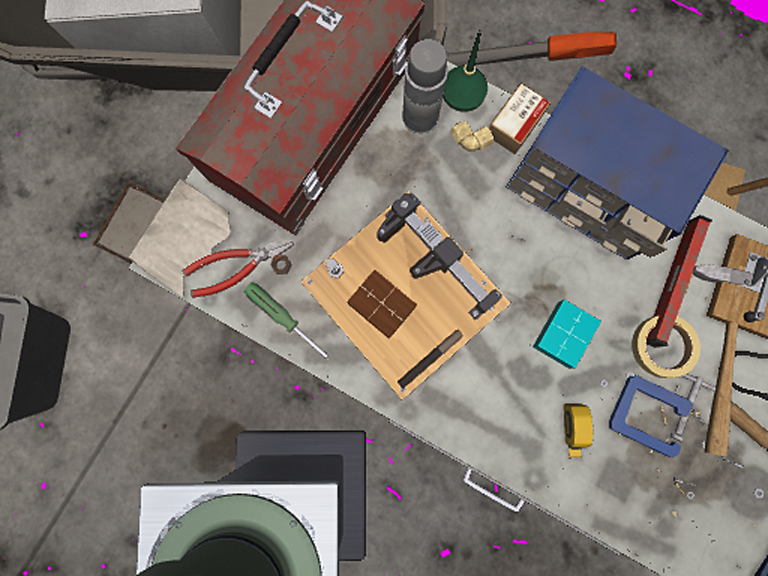

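View pics/scene0.png

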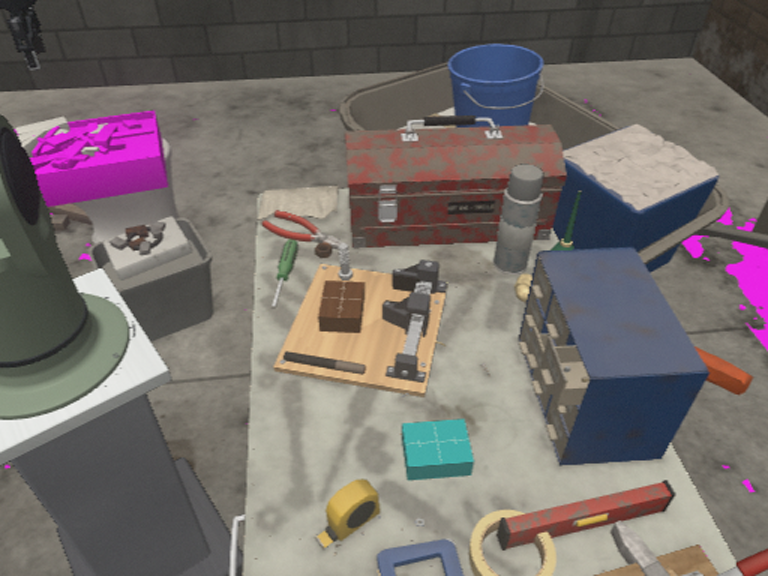

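Top picture (768-wide): brown block at (382,303), which is the one I want. Its lookalike is the turquoise block at (568,333). The sliding jaw head is at (440,255), the fixed jaw at (400,210), the end block at (487,300), the pen at (432,360) and the bolt at (335,268).

```bash
cat > m.py <<'E'
from h import *
d=np.load("pics/top0.npz"); im=d["im"]; W=d["W"]
hsv=cv2.cvtColor(im,cv2.COLOR_BGR2HSV).astype(int); Z=W[...,2]
v,u=np.mgrid[0:384,0:512]
roi=(u>195)&(u<345)&(v>120)&(v<270)
wood=roi&(hsv[...,0]>8)&(hsv[...,0]<24)&(hsv[...,1]>70)&(hsv[...,2]>120)
print("wood z",np.nanpercentile(Z[wood],[5,50,95]),wood.sum())
m=wood&(abs(Z-12)<5)
n,l,st,_=cv2.connectedComponentsWithStats(m.astype(np.uint8)); 
m=np.isin(l,[i for i in range(1,n) if st[i,4]>60])
r=cv2.minAreaRect(W[m][:,:2].astype(np.float32)); print("board rect",r); B=cv2.boxPoints(r); print(B)
# edge along +y board (longest side direction in +x,+y)
e=[B[1]-B[0],B[2]-B[1]]; a=[np.linalg.norm(x) for x in e]
ds=[x/np.linalg.norm(x) for x in e]; 
yb=next(s*x for x in ds for s in(1,-1) if s*x[0]>0 and s*x[1]>0)
xb=np.array([yb[1],-yb[0]])
c=np.array(r[0]); O=c-2.5*xb-3*yb
R=np.eye(3); R[:2,0]=xb; R[:2,1]=yb; T=np.array([*O,0])
print("yaw",np.arctan2(xb[1],xb[0]),"O",O, "extents", np.ptp(W[m][:,:2]@xb),np.ptp(W[m][:,:2]@yb))
L=(W-T)@R; np.savez("pics/frame.npz",R=R,T=T)
def rep(n,k):
    p=L[k&~np.isnan(Z)]; print(n,k.sum(),"lo",np.percentile(p,2,0).round(1),"hi",np.percentile(p,98,0).round(1),"med",np.median(p,0).round(1))
rep("tall in bar zone",roi&(Z>40)&(L[...,0]>72)&(L[...,0]<110))
for lo,hi in((18,22),(30,45),(48,58),(58,67),(67,75),(76,90)):
    k=roi&(Z>lo)&(Z<hi)&(L[...,0]>70)&(L[...,0]<115)&(L[...,1]>-130)&(L[...,1]<135)
    h,_=np.histogram(L[k][:,1],np.arange(-130,140,10)); print(lo,hi,h)
rep("head top",roi&(Z>76)&(L[...,0]>60)&(L[...,1]<80))
br=roi&(abs(Z-48)<5)&(L[...,0]<25)&(hsv[...,2]<140); rep("block",br)
bb=roi&(abs(Z-48)<5)&(L[...,0]<25)&(L[...,1]>-80)&(L[...,1]<95)
n,l,st,_=cv2.connectedComponentsWithStats(bb.astype(np.uint8)); i=1+np.argmax(st[1:,4])
print("block rect",cv2.minAreaRect(L[l==i][:,:2].astype(np.float32)),np.nanmedian(L[l==i],0))
k=roi&(Z>17)&(Z<34)&(L[...,1]<-70)&(L[...,0]<70); rep("pen",k)
k=roi&(Z>70)&(L[...,0]<30); rep("bolt",k)
E
python3 m.py
python3 -c "
import cv2;a=cv2.imread('pics/top0.png');cv2.imwrite('pics/crop.png',cv2.resize(a[180:410,290:520],(700,700)[:2] and (598,598),interpolation=cv2.INTER_CUBIC))"
```

```text
wood z [ 9.38617671 12.42914755 15.56644301] 6663
board rect ((463.7172546386719, -273.8607177734375), (262.5457458496094, 245.04734802246094), 40.48373794555664)
[[ 284.32605 -265.89697]
 [ 443.41867 -452.2776 ]
 [ 643.10846 -281.82446]
 [ 484.01584  -95.44385]]
yaw -0.864222 O [ 459.81240344 -273.90693796] extents 245.04736293044 262.54572020187624
tall in bar zone 981 lo [  72.5 -106.7   40.3] hi [105.  116.8  83.5] med [88.4  7.9 63.4]
18 22 [0 1 4 6 0 0 0 0 0 0 0 0 0 0 0 0 0 0 0 0 0 2 0 0 0 2]
30 45 [ 0  6  5 10 32 34 33 32 33 36 30 19  1  0  0  4  6  5  5 17 31 37 17  0
  0  0]
48 58 [ 0  1 57 44  0  0  0  0  0  0  0  6  6  3  3  1  0  0  0  0  0  0 13  2
  3  0]
58 67 [ 0  0  0  0  0  0  0  0  0  0  0  3  3  3  2 33 42 41 42 12  0  0 23 13
 15  2]
67 75 [ 0  0  0  0  0  0  0  0  0  0  0  5  2  4  2  0  2  1  2  1  0  0 25 47
 42  2]
76 90 [ 0  0  0  0  0  0  0  0  0  0  0 47 63 60 56  1  0  0  0  0  0  0  0  0
  0  0]
head top 227 lo [ 72.5 -16.9  76.4] hi [105.9  18.7  84.5] med [88.7  0.5 81. ]
block 1007 lo [-78.5 -32.5  44.7] hi [ -6.4 212.1  51.7] med [-43.   12.   48.3]
block rect ((-43.08370590209961, 11.218387603759766), (70.07118225097656, 89.9600830078125), 8.757392883300781) [-43.24982465  10.65150552  48.35107731]
pen 377 lo [-104.5 -115.8   17.7] hi [ 67.  -96.2  29. ] med [ -34.  -107.5   24.4]
bolt 306 lo [-69.8 100.8  71.8] hi [  2.9 221.  156.8] med [-28.  213.9  98. ]
```

View pics/crop.png

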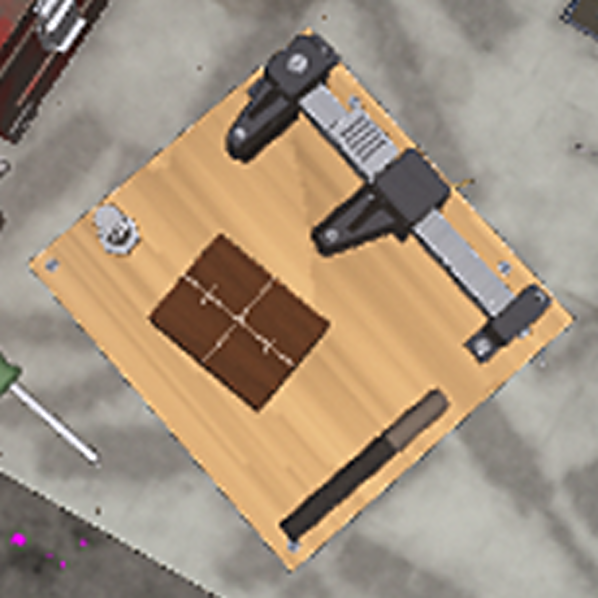

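The crop confirms it: the dark brown block with pale lines is at crop (240,320), and the slotted thumb plate at (365,135) sits between the sliding and fixed heads. Block and board sizes match the spec: 70x90 with the top at 48, and 245x262. Jaw reads about 0.018. Next I check clearances and reachability.

```bash
cat >> h.py <<'E'
import os
if os.path.exists("pics/frame.npz"):
    _f=np.load("pics/frame.npz"); RB=_f["R"]; TB=_f["T"]
    def wp(p): return RB@np.array(p,float)+TB
    def loc(p): return RB.T@(np.array(p)-TB)
    def rot(yaw=0.,tilt=0.,flip=0):
        """tool y at yaw from board y, tool down; tilt>0 leans the tool top to board +y"""
        from scipy.spatial.transform import Rotation as Q
        A=np.array([[-1.,0,0],[0,1,0],[0,0,-1]]).T
        M=Q.from_euler('x',-tilt).as_matrix()@Q.from_euler('z',yaw).as_matrix()@A
        if flip: M=M@np.diag([-1,-1,1])
        return RB@M
E
python3 - <<'E'
from h import *
for n in("top0","scene0"):
    W=np.load(f"pics/{n}.npz")["W"]; L=(W-TB)@RB; k=W[...,2]>110
    for q in((90,38),(90,-30),(90,-100),(-10,20)):
        p=L[k]; d=np.hypot(p[:,0]-q[0],p[:,1]-q[1]); i=np.argmin(np.where(np.isnan(d),9e9,d)); print(n,q,p[i].round(),d[i].round())
s=read_state()
for nm,p,o in [("press",(90,38,75),dict(yaw=np.pi/2,tilt=.27)),("press0",(90,38,75),dict(yaw=np.pi/2)),("pushend",(90,-32,57),dict(yaw=np.pi/2,tilt=.27)),("front",(-104,2,16),dict(yaw=.153)),("bar",(0,24,16),{}),("back",(90,-100,60),dict(yaw=np.pi/2)),("backend",(90,-49,60),dict(yaw=np.pi/2)),("back_",(90,-100,60),{}),("hi",(90,38,330),dict(yaw=np.pi/2,tilt=.27))]:
    for f in(0,1):
        R=rot(flip=f,**o); q=inverse_kinematics(wp(p),R); print(nm,f,wp(p).round(),R[:,2].round(2),RB.T@R[:,1],None if q is None else np.round(q,2))
E
```

```text
top0 (90, 38) [259.  26. 121.] 169.0
top0 (90, -30) [260.  -5. 151.] 172.0
top0 (90, -100) [271. -80. 112.] 182.0
top0 (-10, 20) [-67. 202. 142.] 191.0
scene0 (90, 38) [260.  25. 175.] 171.0
scene0 (90, -30) [261.  -9. 151.] 172.0
scene0 (90, -100) [270. -68. 123.] 183.0
scene0 (-10, 20) [-36. 204. 141.] 186.0
press 0 [ 547. -318.   75.] [-0.2  -0.17 -0.96] [-9.99999946e-01  1.66533454e-16 -5.92262765e-17] [0.25 0.79 0.1  1.6  0.2  0.9  2.47]
press 1 [ 547. -318.   75.] [-0.2  -0.17 -0.96] [ 9.99999946e-01 -1.66533454e-16  5.92262765e-17] [-0.09  0.92  0.68  1.62 -0.37  0.9  -0.21]
press0 0 [ 547. -318.   75.] [ 0.  0. -1.] [-9.99999946e-01  2.22044605e-16  0.00000000e+00] [ 0.97  0.88 -0.87  1.66  0.78  0.98  2.1 ]
press0 1 [ 547. -318.   75.] [ 0.  0. -1.] [ 9.99999946e-01 -2.22044605e-16  0.00000000e+00] [ 0.    0.86  0.7   1.72 -0.71  0.84  0.16]
pushend 0 [ 494. -363.   57.] [-0.2  -0.17 -0.96] [-9.99999946e-01  1.66533454e-16 -5.92262765e-17] [ 0.83  0.86 -0.66  1.66  0.83  1.09  2.07]
pushend 1 [ 494. -363.   57.] [-0.2  -0.17 -0.96] [ 9.99999946e-01 -1.66533454e-16  5.9226276
[... 908 characters left out ...]
1   1.18  1.22  1.8  -1.24  1.16 -2.45]
backend 1 [ 481. -374.   60.] [ 0.  0. -1.] [ 9.99999946e-01 -2.22044605e-16  0.00000000e+00] [ 0.15  0.84  0.64  1.79 -0.7   0.76  0.3 ]
back_ 0 [ 442. -407.   60.] [ 0.  0. -1.] [0.         0.99999995 0.        ] [ 0.49  0.72  0.22  1.79 -0.24  0.65  1.56]
back_ 1 [ 442. -407.   60.] [ 0.  0. -1.] [ 0.         -0.99999995  0.        ] [-0.02  1.17  1.22  1.82 -1.24  1.15 -0.78]
hi 0 [ 547. -318.  330.] [-0.2  -0.17 -0.96] [-9.99999946e-01  1.66533454e-16 -5.92262765e-17] [ 0.97  0.8  -1.27  1.33  0.89  1.77  2.06]
hi 1 [ 547. -318.  330.] [-0.2  -0.17 -0.96] [ 9.99999946e-01 -1.66533454e-16  5.92262765e-17] [-0.24  0.74  1.04  1.4  -0.36  1.38 -0.1 ]
```

```bash
python3 - <<'E'
from h import *
def st(n): s=read_state(); print(n,round(s["time"],1),loc(s["eef_pos"]).round(1),(RB.T@s["ft_force"]).round(1))
clamp(); p=read_state()["eef_pos"]
movel([p[0],p[1],400],max_speed=250); st("up")
R=rot(np.pi/2,.27,1)
movep(wp((90,35,330)),R); st("hi")
movel(wp((90,35,85)),max_speed=200); st("above")
g=movel(wp((90,35,55)),max_speed=15,guard=12); st(f"press {g}")
E
```

```text
up 1.7 [-798.8  380.3  398.8] [-0.9  0.3 -0.3]
hi 5.0 [ 89.8  35.7 329.9] [-0.5  0.7  0.3]
above 6.4 [90.5 35.1 86. ] [ 0.2 -0.  -0.3]
press True 8.0 [90.2 35.1 58.8] [-2.8  0.9 12.9]
```

```bash
python3 - <<'E'
from h import *
def st(n): s=read_state(); print(n,round(s["time"],1),loc(s["eef_pos"]).round(1),(RB.T@s["ft_force"]).round(1))
z=loc(read_state()["eef_pos"])[2]; st("a")
for y in(20,0,-20,-38,-46):
    g=movel(wp((90,y,z)),max_speed=35,guard=25); st(f"{y} {g}")
    if g: break
c=camera("top"); W=pts(c); L=(W-TB)@RB
k=(L[...,2]>76)&(L[...,2]<88)&(L[...,0]>72)&(L[...,0]<106)&(L[...,1]<60)&(L[...,1]>-110)
print("head",np.percentile(L[k],[2,50,98],axis=0).round(1))
cv2.imwrite("pics/t1.png",cv2.resize(c["image"][110:280,180:360],(720,680)[:2] and (600,567),interpolation=cv2.INTER_CUBIC))
E
```

```text
a 8.0 [90.2 35.1 58.8] [-2.8  0.9 12.9]
20 False 8.6 [90.1 19.3 59.1] [-1.  -1.2  5.8]
0 False 9.3 [90.1 -0.6 59.1] [-1.3 -0.3  6.4]
-20 False 10.0 [ 90.1 -20.6  59.1] [-1.4 -1.   7. ]
-38 False 10.7 [ 90.4 -37.6  59.2] [-1.9  3.7  9.7]
-46 False 11.1 [ 91.1 -44.3  59.7] [-0.  11.4 16.8]
head [[ 72.9 -89.4  77.1]
 [ 88.8 -70.6  80.9]
 [104.7 -43.9  85. ]]
```

View pics/t1.png

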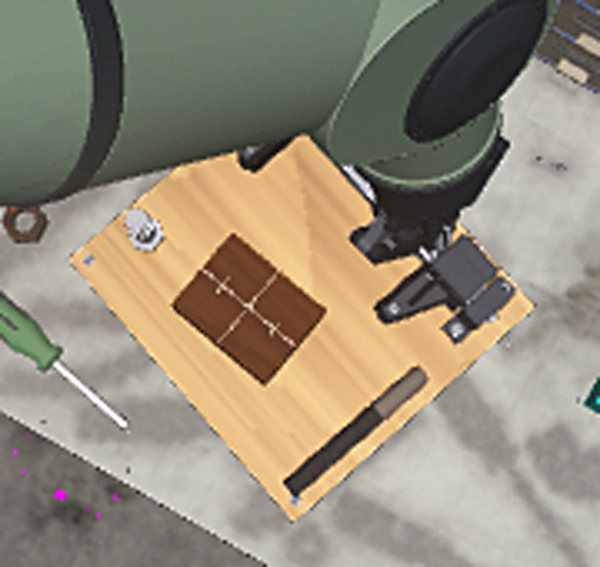

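Jaw is fully back: head rear is at y of about -88 beside the end block at (490,310), and the block is untouched at (250,305). Now I release the lever and push the block.

```bash
python3 - <<'E'
from h import *
def st(n): s=read_state(); print(n,round(s["time"],1),loc(s["eef_pos"]).round(1),(RB.T@s["ft_force"]).round(1))
movel(wp((90,-38,75)),max_speed=60); movel(wp((90,-30,170)),max_speed=200); st("up")
a=.153; c=np.array([-43.1,11.2,0]); n=np.array([np.cos(a),np.sin(a),0])
def P(d,z): return wp(c+d*n+np.array([0,0,z]))
R=rot(a,0,0)
movep(P(-60,120),R); movel(P(-60,17),max_speed=150); st("down")
g=movel(P(-36+0,17),max_speed=50,guard=12); st(f"{g}")
g=movel(P(-10,17),max_speed=50,guard=12); st(f"{g}")
e=wp(c+22*n+np.array([0,0,17])); F=np.eye(4)
try:
    g=movel(e,frame=rot(.05,0,0),max_speed=40,guard=12); st(f"turn {g}")
except Exception as x: print(repr(x))
E
```

```text
up 12.2 [ 89.7 -30.  169.8] [-0.1  0.5  0.2]
down 14.3 [-102.1    2.1   17.4] [-0.2  0.4  0.4]
False 15.0 [-78.7   5.6  17. ] [-0.6  0.4 -0.3]
False 15.7 [-53.1   9.6  16.9] [ 0.1 -0.5  0. ]
turn False 16.6 [-21.4  14.5  17. ] [-0.9 -0.1  0.4]
```

```bash
cat >> h.py <<'E'
def block(show=None):
    for n in("scene","top"):
        c=camera(n); W=pts(c); L=(W-TB)@RB; hs=cv2.cvtColor(c["image"],cv2.COLOR_BGR2HSV).astype(int)
        k=(abs(L[...,2]-48)<6)&(L[...,0]>-90)&(L[...,0]<85)&(L[...,1]>-45)&(L[...,1]<100)&(hs[...,2]<150)&(hs[...,1]>70)&(hs[...,0]<20)
        m,l,s,_=cv2.connectedComponentsWithStats(k.astype(np.uint8))
        if m>1:
            i=1+np.argmax(s[1:,4]); print(n,s[i,4],cv2.minAreaRect(L[l==i][:,:2].astype(np.float32)))
        h=(abs(L[...,2]-81)<5)&(L[...,0]>72)&(L[...,0]<106)&(L[...,1]<60)&(L[...,1]>-110)
        if h.sum()>20: print(" head y",np.percentile(L[h][:,1],[3,50,97]).round(1))
        if show: 
            q=(abs(L[...,0])<140)&(abs(L[...,1])<140)&(L[...,2]>5)&(L[...,2]<90); v,u=np.nonzero(q)
            cv2.imwrite(f"pics/{show}_{n}.png",cv2.resize(c["image"][v.min():v.max(),u.min():u.max()],(600,500),interpolation=cv2.INTER_CUBIC))
E
python3 -c "
from h import *
block('b1')"
```

```text
scene 716 ((26.730567932128906, 13.816463470458984), (70.94438934326172, 93.15882110595703), 3.5557973384857178)
 head y [-93.  -76.9 -57.2]
top 1 ((61.8660888671875, -25.097030639648438), (0.0, 0.0), 0.0)
 head y [-89.1 -71.6 -54. ]
```

View pics/b1_scene.png

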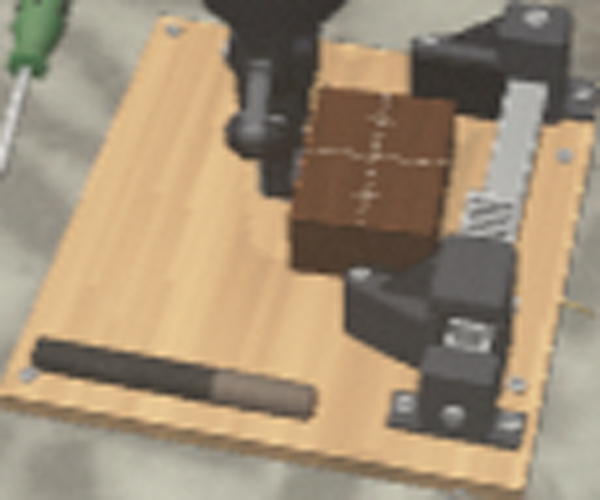

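The block is square to about 0.06 rad and sits in the mouth between the jaws, at (375,160), with its centre near (26,16). I continue to the bar.

```bash
python3 - <<'E'
from h import *
def st(n): s=read_state(); print(n,round(s["time"],1),loc(s["eef_pos"]).round(1),(RB.T@s["ft_force"]).round(1))
g=movel(wp((-8,16,17)),frame=rot(0,0,0),max_speed=40,guard=12); st(g)
if not g: g=movel(wp((6,16,17)),max_speed=20,guard=12); st(g)
block()
p=loc(read_state()["eef_pos"]); movel(wp((p[0]-30,16,17)),max_speed=100); movel(wp((p[0]-30,16,150)),max_speed=200); st("up")
R=rot(np.pi/2,0,1)
movep(wp((90,-101,170)),R); movel(wp((90,-101,90)),max_speed=150); st("above")
block()
E
```

```text
False 17.2 [-7.8 15.9 16.9] [ 0.2 -0.  -0.1]
True 17.6 [-2.  16.  16.6] [0.5 0.3 0.3]
scene 671 ((45.17091751098633, 13.258995056152344), (69.23770904541016, 92.98650360107422), 0.6961568593978882)
 head y [-92.9 -76.2 -58.1]
top 3 ((72.21975708007812, -27.89828872680664), (6.358038425445557, 0.12221433222293854), 2.49456787109375)
 head y [-89.1 -71.1 -54.1]
up 19.0 [-32.2  15.9 149.2] [-0.7 -0.3  0.5]
above 20.7 [  90.3 -101.1   90.7] [-0.1  1.1  0.4]
scene 121 ((30.876079559326172, -26.416576385498047), (28.160232543945312, 60.885581970214844), 57.65952682495117)
 head y [-94.1 -87.7 -60.2]
```

```bash
python3 - <<'E'
from h import *
def st(n): s=read_state(); print(n,round(s["time"],1),loc(s["eef_pos"]).round(1),(RB.T@s["ft_force"]).round(1))
g=movel(wp((90,-101,60)),max_speed=60,guard=10); st(f"down {g}")
if not g:
  for y in(-85,-70,-60,-40):
    g=movel(wp((90,y,60)),max_speed=25,guard=22); st(f"{y} {g}")
    if g: break
block()
E
```

```text
down True 21.1 [  90.3 -101.3   77.7] [ 1. -2. -1.]
scene 53 ((23.533864974975586, -21.62628746032715), (21.100448608398438, 24.3346004486084), 88.41596221923828)
```

```bash
python3 - <<'E'
from h import *
def st(n): s=read_state(); print(n,round(s["time"],1),loc(s["eef_pos"]).round(1),(RB.T@s["ft_force"]).round(1))
movel(wp((90,-101,90)),max_speed=60); movel(wp((90,-106,90)),max_speed=60); st("away")
g=movel(wp((90,-106,61)),max_speed=30,guard=10); st(f"down {g}")
if not g:
  for y in(-85,-70,-60):
    g=movel(wp((90,y,61)),max_speed=25,guard=22); st(f"{y} {g}")
    if g: break
block('c1')
E
```

```text
away 21.8 [  89.9 -106.5   90. ] [-1.   0.1 -0.5]
down False 22.9 [  90.1 -106.    61.2] [ 1.3 -0.2  0.3]
-85 False 23.9 [ 90.1 -85.   61.1] [ 0.4 -2.8  3.2]
-70 False 24.6 [ 90.1 -69.9  61. ] [ 0.1 -3.4  3.2]
-60 False 25.2 [ 90.1 -60.1  61. ] [ 0.7 -3.9  2.8]
scene 72 ((19.3011474609375, 1.3962955474853516), (22.755094528198242, 44.755165100097656), 42.70177459716797)
 head y [-71.9 -67.2 -16.2]
```

View pics/c1_scene.png

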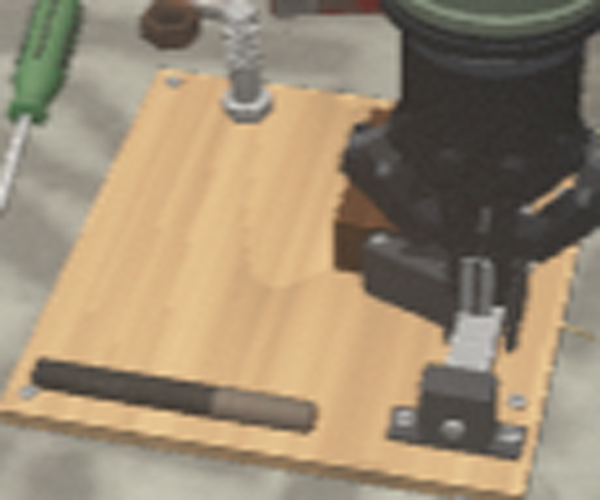

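The jaw is closing on the block, with the sliding jaw arm at (420,275) touching the block's near side. I push on until it stops.

```bash
python3 - <<'E'
from h import *
def st(n): s=read_state(); print(n,round(s["time"],1),loc(s["eef_pos"]).round(1),(RB.T@s["ft_force"]).round(1))
g=movel(wp((90,-40,61)),max_speed=15,guard=18); st(f"{g}")
p=loc(read_state()["eef_pos"])
movel(wp((90,p[1]-8,61)),max_speed=40); movel(wp((90,p[1]-8,160)),max_speed=150)
movep(wp((-60,-120,260)),rot(0,0,0)); st("away")
block('d1')
E
```

```text
True 26.0 [ 89.8 -55.5  60.8] [ 0.  -0.2 -0.1]
away 28.3 [ -59.8 -119.8  259.6] [ 0.6  0.7 -1.2]
scene 558 ((45.424076080322266, 42.786216735839844), (92.17362213134766, 67.97248077392578), 89.77542114257812)
 head y [-44.7 -28.9  -9.7]
top 957 ((44.589866638183594, 44.796630859375), (70.27464294433594, 90.4323959350586), 0.17937606573104858)
 head y [-26.9 -15.6  -5.5]
```

View pics/d1_top.png

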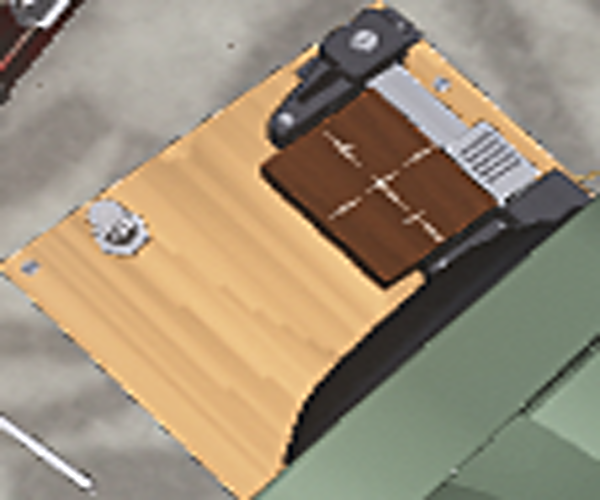

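Top view: the block sits square at (380,185) between both pads, with its centre at (44.6, 44.8) and 0.003 rad off. The head moved 47 mm, so the jaw reads about 0.041. The arm is clear.

```bash
python3 -c "
from h import *
print(finish_job())"
```

```text
the job is handed in; nothing more can be done
None
```

The block is clamped square and snug against the bar and both pads: by the last camera measurement its centre is at (44.6, 44.8) mm, 0.003 rad off square, with the jaw at about 0.041. The job was handed in after about 28 s; no verdict was returned.

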